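# Start up the grinding bench in the right order

## Task

Start up the grinding bench in the shop's order, pressing with the fingertips: press the mains rocker of the supply strip on, then press the start button of the dust extractor fully in, and only then that of the bench grinder. Leave all three on, and leave the loose parts lying where they are: nothing is to be picked up.

Things in the scene. Friction and masses are not known exactly. Their poses are not given: they have to be found in the camera images.
- strip: bench supply strip: aluminium bar 215 mm long, 62 wide, 48 high, fixed on the bench between the machines; mains rocker at the end near the robot, two white lidded sockets (tops at 58 mm) at the far end. Origin: on the bench surface under the rocker's pivot; x along the bar from rocker to sockets (bar from -45 to 180 mm), z up.
- rocker_on_end (a point): fixed point on the strip where the rocker is pushed on: over its half away from the sockets, 11 mm from the pivot, 51 mm above the bench, the height of that half's top face once fully pressed. While off that half slopes up, its outer end 6 mm higher. Axes as the strip's. The black rocker is 36 mm long along the bar, 26 wide; its frame is below 50 mm.
- rocker (a joint): angle of the mains rocker in rad: 0 off (end away from the sockets stands up), 0.34 on (that end down, its face level). About 3 N on its end (5 N nearer the pivot) moves it, up to a hard stop; it stays where it is left, so press it fully over.
- extractor: Bench dust extractor: grey steel cabinet 270 mm wide, 240 high, louvred intake grille in front, fan dome on top. Fixed on a steel plate (450 x 300 x 10 mm) with its motor starter at the plate's end near the robot. Origin: on the bench surface under the starter's middle; x from starter to machine (front 150 mm behind the origin), z up. The two machines may stand either way round, left or right.
- extractor_start_top (a point): top centre of the dust extractor's start button: flat, round, 28 mm across, the smaller of the starter's two, on its left seen from the robot. Moves with it. z: the button's axis outwards, leaning 0.2 rad from vertical to the robot's side like the starter's sloped face (86 x 156 mm); y across the face. The face is 10 mm below this point (button out), 3 mm when in.
- extractor_start (a joint): travel of that button along its axis in m: 0 out (off), 0.007 fully in (running). It resists with about 3 N all the way to a hard stop and stays where it is left, so it must be pressed fully home.
- extractor_stop_top (a point): top centre of the dust extractor's stop button: a mushroom head 40 mm across, 70 mm right of the start button on the same face. The two are linked: it stands 13 mm proud of the face while the machine is off, 20 mm while it runs; pushing it in switches the machine off.
- grinder: Bench grinder: motor with a guarded 150 mm wheel at each end, 330 mm wide, 240 high. Fixed on a steel plate (450 x 300 x 10 mm) with its motor starter at the plate's end near the robot. Origin: on the bench surface under the starter's middle; x from starter to machine (front 150 mm behind the origin), z up. The two machines may stand either way round, left or right.
- grinder_start_top (a point): top centre of the bench grinder's start button: flat, round, 28 mm across, the smaller of the starter's two, on its left seen from the robot. Moves with it. z: the button's axis outwards, leaning 0.2 rad from vertical to the robot's side like the starter's sloped face (86 x 156 mm); y across the face. The face is 10 mm below this point (button out), 3 mm when in.
- grinder_start (a joint): travel of that button along its axis in m: 0 out (off), 0.007 fully in (running). It resists with about 3 N all the way to a hard stop and stays where it is left, so it must be pressed fully home.
- grinder_stop_top (a point): top centre of the bench grinder's stop button: a mushroom head 40 mm across, 70 mm right of the start button on the same face. The two are linked: it stands 13 mm proud of the face while the machine is off, 20 mm while it runs; pushing it in switches the machine off.
- flange: bystander, loose: steel hub flange: disc 80 mm across and 12 mm thick with a hub 50 mm across, 32 mm high in all, lying on the grinder's mounting plate behind the starter; origin in the middle of its underside
- bearing: bystander, loose: steel ball bearing lying flat, 52 mm across, 15 mm thick, on the grinder's plate beside the starter; origin in the middle of its underside
- nut: bystander, loose: large steel hexagon nut, 46 mm across the flats, 24 mm thick, on the extractor's plate beside the starter; origin in the middle of its underside
- pillow_block: bystander, loose: bearing housing with a flat foot, 124 x 38 mm, 64 mm high, on the extractor's plate behind the starter; origin in the middle of its underside
- bolt: bystander, loose: hexagon bolt standing on its head beside the supply strip, head 30 mm across the flats, 68 mm high; origin in the middle of its underside
- wrench: bystander, loose: spanner 200 mm long lying on the extractor's plate, left of the starter; origin in the middle of its underside

How it is judged:
On the way, in this order (a step that is already met when the one before it is completed fails the run):
1. the mains rocker is on (value of joint rocker above 0.26 rad), for 0.1 s.
2. the dust extractor's start button is in (value of joint extractor_start above 0.005 m), for 0.1 s.
3. the grinder's start button is in (value of joint grinder_start above 0.005 m), for 0.1 s.
At the end, for the whole second after the job is handed in: The mains rocker is on (past 0.26 of 0.34 rad), both start buttons stay in (5 of 7 mm or more), and every loose part is within 15 mm of where it started (value of joint rocker above 0.26 rad and value of joint each of extractor_start, grinder_start above 0.005 m and distance of each of flange, bearing, nut, pillow_block, bolt, wrench from where it was at the start of the episode below 0.015 m); the robot touches nothing.
It fails at once if the strip or a machine is pressed with the arm or the gripper's body instead of the fingers (contact force between the arm and strip above 5 N or contact force between the arm and extractor above 5 N or contact force between the arm and grinder above 5 N).
It fails at once if a machine is started while the mains rocker is off (value of joint rocker below 0.24 rad and value of joint any of extractor_start, grinder_start above 0.0045 m).
It fails at once if the grinder is started while the dust extractor is off (value of joint extractor_start below 0.0045 m and value of joint grinder_start above 0.0045 m).
It fails at once if a loose part is lifted, carried or shoved away (15 mm) (distance of any of flange, bearing, nut, pillow_block, bolt, wrench from where it was at the start of the episode above 0.015 m).
It also fails if it takes over 48 s, if anything falls off the work surface, if the arm or the gripper's body presses on something with over 40 N, if the wrist force passes 120 N, or if a joint passes its speed limit or range.

## Robot

A 6-joint arm with a two-finger parallel gripper is mounted at the origin on the work surface. World frame = base frame: x ahead of the robot, y to its left, z up, the work surface at z = 0. Lengths are in m, angles in rad, forces in N, time in s.
With the tool pointing down it reaches from about 0.35 to 0.975 m from the base axis. Payload 4.9 kg.
Tool frame: the origin (TCP) lies on the centre line of the jaws, within the pads' length; the fingertips stand 8 mm ahead of it and the grasp point (between the pads) lies 11 mm behind it; z points along the fingers, y is the direction in which the jaws open and shut (so a half turn about z gives the same grasp; the last joint's range is limited). The gripper opens to 85 mm and grips with 20 to 120 N. Pads are 22 mm wide; open, the fingers measure 114 mm over their backs; the gripper's body (76 mm by 85 mm) begins 54 mm behind the grasp point. The pads swing forward as they close: fully open they stand 13 mm farther back than shut.
Start: joints at [1.008, 0.053, 1.613, -0, 1.476, -0.119], TCP at [0.268, 0.564, 0.239] pointing down, gripper open.
Joint ranges: [-3.01, 3.01], [-1.01, 2.22], [0.06, 2.58], [-1.02, 4.17], [0.09, 2.62], [-3.14, 3.14]. Speed limits (rad/s): [2.57, 2.57, 3.14, 3.14, 3.14, 3.14].

## Interface

Orientations are given as a unit quaternion [w, x, y, z].
In Python, from plant import manip gives the robot as it stands.
- The arm moves only by the tool step_arm, never from a script. Its argument "deltas" is a list of rows, each a list of 7 numbers: the shift along the tool's x, y, z in m, then the turn, a rotation vector about the tool's x, y, z in rad, then the gripper command: -1 is fully open, 1 is shut, values between are in proportion. In form: [[dx, dy, dz, ax, ay, az, hand], ...]. A call has 1 to 20 rows; each row is the pose to reach, as a shift and turn from the pose commanded when the call began, along the tool's axes at that moment; what a row does not reach only later rows make up. A row lasts 1/10 s, in which the tool goes at most 50 mm and 8.59 degrees, less where a joint would pass 70% of its speed; a pose out of reach is approached as far as the arm can. A call with a gripper value outside its range is refused whole. The fingers move at their own pace and stop on an object; the grip force is fixed at half the most. Time passes only in rows, so rows that repeat a pose let the fingers close. It gives the time, the measured TCP pose, the force and the opening at its end, in the units of the state.
- manip.state(): the state, without advancing time (a new reading comes with each control period).
- manip.grab_frame(name): name is "scene" or "top" or "wrist"; returns the picture (420x560x3 uint8, red, green, blue); there is no depth.
- manip.get_calibration(name): a dict with "fov_y" (degrees; the focal length in pixels is half the picture's height over the tangent of half this angle, whatever the lens; pixels are square), "cx", "cy" (the principal point, pixels), "R" (3x3) and "t" (3): a world point X has camera coordinates R X + t. Camera axes: x right, y down, z forward; pixel columns grow to the right and rows downward; lengths in m; the calibration is good to about 2 mm. A picture is of the moment at which its call begins: read the wrist's pose just before it. get_calibration takes no time and is no camera call; for the wrist camera it gives the pose at the moment of the call.
- manip.job_done(): hands the job in, once; it reports no verdict.
The state is a dict: "time": time; "joint_pos": joint angles; "joint_vel": joint speeds; "joint_efforts": joint torques, N m; "tool_pos": TCP position; "tool_rot": TCP orientation; "contact_force": force on the tool from outside, world axes, zero at the start; "ft_torque": the same for the moment, N m; "gripper_width": opening from 0.0 (shut) to 1.0 (fully open).
Only numpy, scipy, OpenCV 4.12 (cv2) and the standard library are available. Lean on these libraries where they do the work, as an engineer would, in place of code of your own. Each camera call takes 0.05 s, during which the arm holds its last target.

## Working session

There is one attempt and no reset: what is moved stays moved. The work goes in short steps, Python scripts to look and compute and a tool call to move; the robot and the scene stay as the last step left them, time stands still between calls to the robot, and variables do not carry over. Pictures are saved under pics/ and viewed, and the job is handed in when it is done.

Besides the shell and the picture viewer there is one more tool, called after "Request:" in YAML: its name, and indented under it one key for each argument. step_arm: Moves the arm, as the interface text tells. Its arguments: {"type":"object","properties":{"deltas":{"type":"array"}},"required":["deltas"]}

```bash
mkdir -p pics; ls
python3 - <<'E'
from plant import manip
import cv2
s=manip.state()
for k in s: print(k,s[k])
for n in ["scene","top","wrist"]:
    c=manip.get_calibration(n); print(n,c)
    cv2.imwrite(f"pics/{n}0.png",manip.grab_frame(n)[:,:,::-1])
E
```

```text
pics
time 0.0
joint_pos [ 1.00796881e+00  5.33290447e-02  1.61431127e+00  3.38480669e-05
  1.47598306e+00 -1.19037075e-01]
joint_vel [-1.65351392e-03 -2.21074637e-04  8.68026688e-04  5.61628655e-05
 -3.57002478e-04 -4.67461806e-05]
joint_efforts [ 8.84028141e-04 -3.93662488e+01 -3.70188761e+01  5.49666015e-05
  6.89848443e-03 -1.98596058e-05]
tool_pos [0.26803895 0.56393268 0.23806992]
tool_rot [-3.55378486e-04  2.20080239e-01  9.75481244e-01 -9.51286386e-04]
contact_force [ 0.28171404 -0.56642835  0.64738664]
ft_torque [-0.00655037 -0.07368022  0.03398784]
gripper_width 1.0005727815735486
scene {'fov_y': 42.221072118036, 'cx': 284.10354631024416, 'cy': 209.333680817117, 'R': array([[ 0.86547752,  0.50083267, -0.01073778],
       [ 0.33282164, -0.59089753, -0.73489446],
       [-0.37440408,  0.63246087, -0.67809648]]), 't': array([-0.51319739, -0.12255845,  1.52810095])}
top {'fov_y': 56.80520798653533, 'cx': 273.51370136005636, 'cy': 208.26811491248455, 'R': array([[ 0.00357047, -0.99951545,  0.03092104],
       [-0.9931892 , -0.00714552, -0.11629337],
       [ 0.11645797, -0.03029523, -0.99273347]]), 't': array([0.00190849, 0.57076244, 0.90955238])}
wrist {'fov_y': 66.96325854125188, 'cx': 279.24745748495656, 'cy': 215.13459266184938, 'R': array([[ 0.42950163,  0.90306535, -0.00115494],
       [ 0.86299929, -0.41006865,  0.29508631],
       [ 0.26600862, -0.12773677, -0.9554699 ]]), 't': array([-0.62361884, -0.03719039,  0.37949786])}
```

View pics/scene0.png

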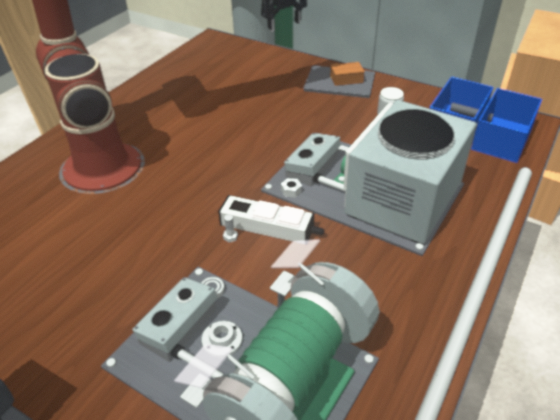

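View pics/top0.png

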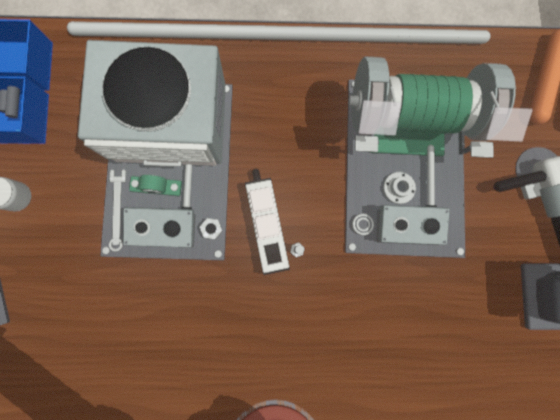

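View pics/wrist0.png

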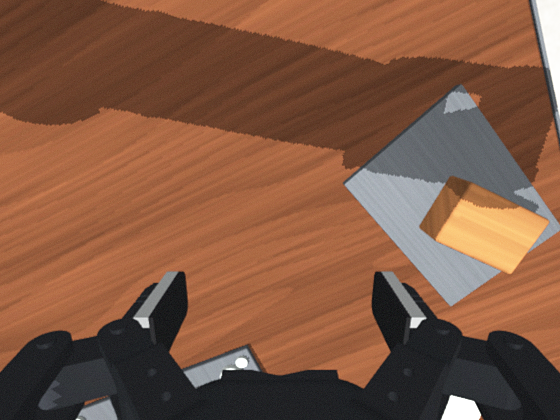

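The top view shows the extractor on the left, with its start button near (141,227). The grinder is on the right, with its start button near (401,225). The strip's rocker is at about (273,253). The scene view shows the same things, so next I'll zoom in for accurate pixels.

Run:
```python
import cv2,numpy as np
t=cv2.imread("pics/top0.png"); s=cv2.imread("pics/scene0.png")
def crop(im,x,y,w,h,k): return cv2.resize(im[y:y+h,x:x+w],None,fx=k,fy=k,interpolation=cv2.INTER_CUBIC)
a=np.vstack([np.hstack([crop(t,115,200,80,60,5),crop(t,375,200,80,60,5)]),np.hstack([crop(t,235,225,80,60,5),crop(s,210,180,80,60,5)])])
cv2.imwrite("pics/z1.png",a)
b=np.hstack([crop(s,280,125,80,80,5),crop(s,130,265,80,80,5)])
cv2.imwrite("pics/z2.png",b)
```

```text
(no output)
```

View pics/z1.png

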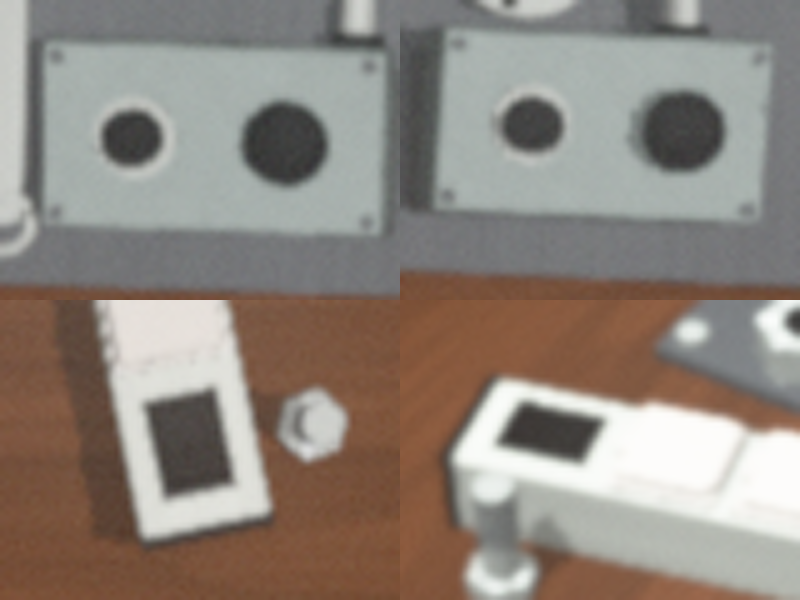

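View pics/z2.png

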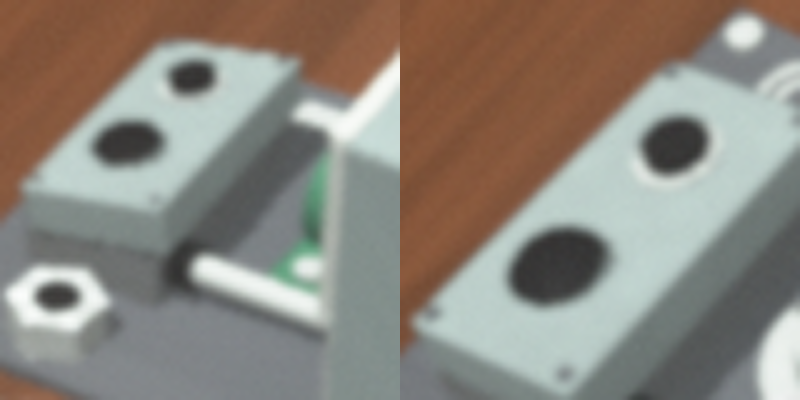

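```bash
cat > h.py <<'E'
import numpy as np,cv2
from plant import manip
def ray(c,u,v):
    f=210/np.tan(np.radians(c["fov_y"])/2)
    R=np.array(c["R"]);t=np.array(c["t"])
    d=R.T@np.array([(u-c["cx"])/f,(v-c["cy"])/f,1.]); return -R.T@t,d/np.linalg.norm(d)
def tri(r1,r2):
    A=np.stack([r1[1],-r2[1]],1); s=np.linalg.lstsq(A,r2[0]-r1[0],rcond=None)[0]
    p=r1[0]+s[0]*r1[1];q=r2[0]+s[1]*r2[1]; return (p+q)/2,np.linalg.norm(p-q)
def onz(r,z): return r[0]+r[1]*(z-r[0][2])/r[1][2]
def blob(im,u,v,thr=85):
    m=(im.max(2)<thr).astype(np.uint8)
    n,l,st,ce=cv2.connectedComponentsWithStats(m)
    ids=[i for i in range(1,n) if 20<st[i,4]<4000]
    i=min(ids,key=lambda i:np.hypot(*(ce[i]-[u,v])))
    return ce[i],st[i],(l==i)
def uv(c,X):
    p=np.array(c["R"])@X+np.array(c["t"]);f=210/np.tan(np.radians(c["fov_y"])/2)
    return c["cx"]+f*p[0]/p[2],c["cy"]+f*p[1]/p[2]
E
python3 - <<'E'
from h import *
t=cv2.imread("pics/top0.png"); s=cv2.imread("pics/scene0.png")
ct=manip.get_calibration("top");cs=manip.get_calibration("scene")
P={"es":((141,227),(318,140)),"ep":((172,228),(305,153.5)),"gs":((401,225),(185,294)),"gp":((432,226),(162,318)),"rk":((273,253),(240,206))}
for k,(a,b) in P.items():
    ca,sa,_=blob(t,*a);cb,sb,_=blob(s,*b)
    print(k,ca.round(1),sa,cb.round(1),sb,[x.round(4) for x in tri(ray(ct,*ca),ray(cs,*cb))])
# strip bolts / ends
for z in (.048,): 
  for p in [(263,279-6),(289,269)]: pass
print(onz(ray(ct,273,253),.05))
E
```

```text
es [140.8 227.1] [136 223  11   9  81] [318. 140.] [315 138   7   5  29] [array([0.5208, 0.309 , 0.0765]), np.float64(0.0011)]
ep [171.4 228.2] [164 221  16  16 191] [305.2 153.1] [300 150  12   7  64] [array([0.5186, 0.2398, 0.0766]), np.float64(0.0013)]
gs [401.  224.5] [396 220  11  10  82] [184.5 293.5] [179 289  12  10  88] [array([ 0.5301, -0.2905,  0.0765]), np.float64(0.0009)]
gp [431.1 225.9] [424 219  15  15 180] [161.1 317.7] [153 311  18  14 183] [array([ 0.5273, -0.3606,  0.0774]), np.float64(0.0016)]
rk [272.4 253.2] [265 244  16  19 215] [239.6 205.9] [231 202  18   9 111] [array([0.4627, 0.008 , 0.0477]), np.float64(0.0012)]
[0.46281815 0.00631862 0.05      ]
```

Run:
```python
from h import *
t=cv2.imread("pics/top0.png"); ct=manip.get_calibration("top")
_,_,m=blob(t,272,253)
cn=cv2.findContours(m.astype(np.uint8),0,2)[0][0]
r=cv2.minAreaRect(cn);b=cv2.boxPoints(r);print(r)
B=np.array([onz(ray(ct,*p),.051) for p in b]);print(B.round(4))
e=B[1]-B[0],B[2]-B[1];print([np.linalg.norm(x).round(4) for x in e],[np.arctan2(x[1],x[0]).round(3) for x in e])
# strip white mask
w=((t.min(2)>150)&(t.max(2)-t.min(2)<60)).astype(np.uint8)
n,l,st,ce=cv2.connectedComponentsWithStats(w)
for i in range(1,n):
    if st[i,4]>200 and np.hypot(*(ce[i]-[268,225]))<30:
        c=cv2.findContours((l==i).astype(np.uint8),0,2)[0][0];r=cv2.minAreaRect(c);print("strip",st[i],r)
        B=np.array([onz(ray(ct,*p),.052) for p in cv2.boxPoints(r)]);print(B.round(4));e=B[1]-B[0],B[2]-B[1];print([np.linalg.norm(x).round(4) for x in e],[np.arctan2(x[1],x[0]).round(3) for x in e])
# starter yaw from buttons; plane z same
for a,b in (((140.8,227.1),(171.4,228.2)),((401,224.5),(431.1,225.9))):
    d=onz(ray(ct,*a),.078)-onz(ray(ct,*b),.078);print(onz(ray(ct,*a),.078),np.linalg.norm(d),np.arctan2(-d[0],d[1]))
print("bolt",onz(ray(ct,297,250),.068))
w=manip.get_calibration("wrist");print(-np.array(w["R"]).T@w["t"])
```

```text
((272.4341735839844, 253.1926727294922), (17.18138885498047, 12.36221694946289), 77.90524291992188)
[[ 0.4789  0.0262  0.051 ]
 [ 0.4851 -0.0022  0.051 ]
 [ 0.4459 -0.0108  0.051 ]
 [ 0.4398  0.0175  0.051 ]]
[np.float64(0.0291), np.float64(0.0402)] [np.float64(-1.356), np.float64(-2.927)]
strip [ 246  180   43   93 2006] ((267.0384521484375, 225.69232177734375), (89.62506103515625, 26.08344268798828), 78.69007110595703)
[[ 0.6257  0.0729  0.052 ]
 [ 0.6388  0.0117  0.052 ]
 [ 0.4302 -0.0303  0.052 ]
 [ 0.4183  0.0295  0.052 ]]
[np.float64(0.0625), np.float64(0.2127)] [np.float64(-1.361), np.float64(-2.943)]
[0.52019553 0.30820921 0.078     ] 0.06919281347282079 -0.03060437136627868
[ 0.52964648 -0.29023376  0.078     ] 0.07079540292762874 -0.04026872357251673
bolt [ 0.46987654 -0.0486586   0.068     ]
[0.19901343 0.5964295  0.37300651]
```

```bash
cat >> h.py <<'E'
from scipy.spatial.transform import Rotation as Ro
def Rt(yaw,tilt):
    # tool x = back along machine -x, tool z into face
    z=np.array([np.sin(tilt),0,-np.cos(tilt)]); y=np.array([0,1.,0]); x=np.cross(y,z)
    return Ro.from_euler('z',yaw)*Ro.from_matrix(np.stack([x,y,z],1))
def plan(p,yaw,tilt):
    s=manip.state();q=np.array(s["tool_rot"]);R=Ro.from_quat(q[[1,2,3,0]])
    d=R.inv().apply(np.array(p)-s["tool_pos"]);r=(R.inv()*Rt(yaw,tilt)).as_rotvec()
    print("delta",d.round(4),"rot",r.round(4));return d,r
E
python3 -c "
from h import *
plan((.45,.005,.18),.206,0)"
```

```text
delta [-0.4043 -0.4267  0.0589] rot [-0.0016 -0.0007 -0.6498]
```

Request:
step_arm:
  deltas:
    - [-0.404,-0.427,0.059,-0.002,-0.001,-0.65,1]
    - [-0.404,-0.427,0.059,-0.002,-0.001,-0.65,1]
    - [-0.404,-0.427,0.059,-0.002,-0.001,-0.65,1]
    - [-0.404,-0.427,0.059,-0.002,-0.001,-0.65,1]
    - [-0.404,-0.427,0.059,-0.002,-0.001,-0.65,1]
    - [-0.404,-0.427,0.059,-0.002,-0.001,-0.65,1]
    - [-0.404,-0.427,0.059,-0.002,-0.001,-0.65,1]
    - [-0.404,-0.427,0.059,-0.002,-0.001,-0.65,1]
    - [-0.404,-0.427,0.059,-0.002,-0.001,-0.65,1]
    - [-0.404,-0.427,0.059,-0.002,-0.001,-0.65,1]
    - [-0.404,-0.427,0.059,-0.002,-0.001,-0.65,1]
    - [-0.404,-0.427,0.059,-0.002,-0.001,-0.65,1]
    - [-0.404,-0.427,0.059,-0.002,-0.001,-0.65,1]
    - [-0.404,-0.427,0.059,-0.002,-0.001,-0.65,1]
    - [-0.404,-0.427,0.059,-0.002,-0.001,-0.65,1]
    - [-0.404,-0.427,0.059,-0.002,-0.001,-0.65,1]
    - [-0.404,-0.427,0.059,-0.002,-0.001,-0.65,1]
    - [-0.404,-0.427,0.059,-0.002,-0.001,-0.65,1]
    - [-0.404,-0.427,0.059,-0.002,-0.001,-0.65,1]
    - [-0.404,-0.427,0.059,-0.002,-0.001,-0.65,1]

```text
time: 2.15
tool_pos: [0.4499, 0.0056, 0.1804]
tool_rot: [0.001, -0.103, 0.995, 0.001]
contact_force: [-1.0, 0.4, -0.5]
gripper_width: 0.005
```

```bash
python3 -c "
from h import *
s=manip.state();print(s)
plan((.45,.005,.18),.206,0)
c=manip.get_calibration('wrist')
for X in [(.4625,.0077,.051),(.4498,.005,.055)]: print(uv(c,np.array(X)))
for n in ('wrist','top'): cv2.imwrite(f'pics/{n}1.png',manip.grab_frame(n)[:,:,::-1])"
```

```text
{'time': 2.15, 'joint_pos': array([-1.54399473e-01, -3.46887757e-01,  2.06999300e+00,  2.04419613e-03,
        1.41743791e+00, -1.93236926e+00]), 'joint_vel': array([-0.00306214,  0.00202673, -0.00128681, -0.00033713,  0.00057631,
        0.00073172]), 'joint_efforts': array([ 8.31762864e-02, -2.15164822e+01, -3.64370871e+01,  8.75114172e-03,
       -2.12311294e-03,  2.57629526e-04]), 'tool_pos': array([0.44985828, 0.00563326, 0.18037575]), 'tool_rot': array([ 7.65117696e-04, -1.03246740e-01,  9.94655124e-01,  8.42870674e-04]), 'contact_force': array([-1.043229  ,  0.38328898, -0.52681093]), 'ft_torque': array([-0.05980332,  0.00523651,  0.06378895]), 'gripper_width': 0.0045960804931683774}
delta [-0.     -0.0006  0.0004] rot [0.0015 0.0017 0.0009]
(np.float64(278.1574266658097), np.float64(223.1576984771222))
(np.float64(278.0929200576656), np.float64(210.24959367280542))
```

View pics/wrist1.png

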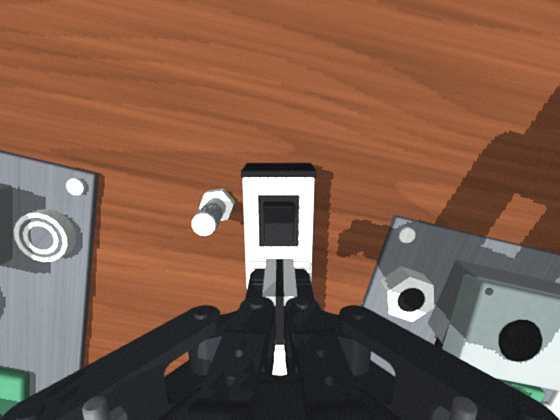

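View pics/top1.png

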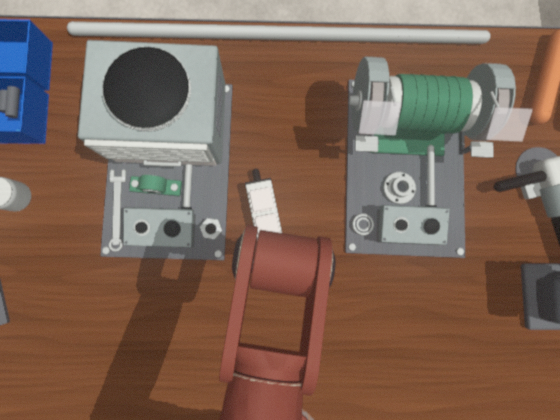

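The wrist view shows the rocker centred at about (279,221). My triangulation predicted (278,223), so the two agree. The shut fingertips look slim, and the bolt at (205,220) is well clear. Going down onto the rocker's near half now.

Request:
step_arm:
  deltas:
    - [0,0,0.04,0,0,0,1]
    - [0,0,0.08,0,0,0,1]
    - [0,0,0.105,0,0,0,1]
    - [0,0,0.11,0,0,0,1]
    - [0,0,0.113,0,0,0,1]
    - [0,0,0.115,0,0,0,1]
    - [0,0,0.117,0,0,0,1]
    - [0,0,0.119,0,0,0,1]
    - [0,0,0.12,0,0,0,1]
    - [0,0,0.121,0,0,0,1]
    - [0,0,0.121,0,0,0,1]

```text
time: 3.35
tool_pos: [0.4502, 0.0053, 0.0595]
tool_rot: [0.001, -0.103, 0.995, 0.001]
contact_force: [-2.7, -1.9, 3.2]
gripper_width: -0.003
```

Request:
step_arm:
  deltas:
    - [0,0,0.001,0,0,0,1]
    - [0,0,0.002,0,0,0,1]
    - [0,0,0.002,0,0,0,1]

```text
time: 3.65
tool_pos: [0.4503, 0.0054, 0.0589]
tool_rot: [0.0, -0.103, 0.995, 0.001]
contact_force: [-7.3, -1.0, 13.6]
gripper_width: 0.002
```

The force has risen to 13.6 N and the tip is at 50.9 mm, which is the expected hard stop. I'll retract and look.

Request:
step_arm:
  deltas:
    - [0,0,-0.03,0,0,0,1]
    - [0,0,-0.08,0,0,0,1]
    - [0,0,-0.12,0,0,0,1]
    - [0,0,-0.12,0,0,0,1]
    - [0,0,-0.12,0,0,0,1]

```text
time: 4.15
tool_pos: [0.4507, 0.0055, 0.1782]
tool_rot: [0.002, -0.103, 0.995, 0.001]
contact_force: [0.1, -0.3, -1.2]
gripper_width: 0.003
```

```bash
python3 -c "
from h import *
a=cv2.imread('pics/wrist1.png')[150:270,200:350]
b=manip.grab_frame('wrist')[:,:,::-1]; cv2.imwrite('pics/wrist2.png',b)
cv2.imwrite('pics/z3.png',cv2.resize(np.vstack([a,b[150:270,200:350]]),None,fx=2.4,fy=2.4))
# approach pose above extractor start, 60mm out along axis
yaw=-.03
for n,p in (('E',(.5203,.3087,.077)),):
    R=Rt(yaw,.2); z=R.as_matrix()[:,2]
    for out in (.12,.05): print(n,out,np.array(p)-z*(out+.008)); 
    plan(np.array(p)-z*(.12+.008),yaw,.2)
"
```

```text
E 0.12 [0.49488177 0.30946278 0.20244852]
E 0.05 [0.50878236 0.30904563 0.13384386]
delta [-0.1065  0.2882 -0.0252] rot [ 0.026  -0.1979  0.2352]
```

View pics/z3.png

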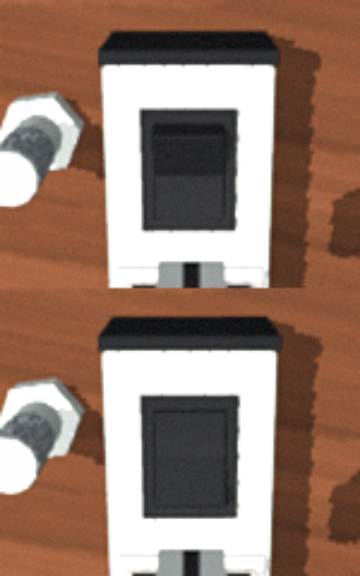

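The two crops show the rocker's near end standing up before the press and lying level after it. The bolt hasn't moved. Next is the extractor.

Request:
step_arm:
  deltas:
    - [-0.106,0.288,-0.025,0.026,-0.198,0.235,1]
    - [-0.106,0.288,-0.025,0.026,-0.198,0.235,1]
    - [-0.106,0.288,-0.025,0.026,-0.198,0.235,1]
    - [-0.106,0.288,-0.025,0.026,-0.198,0.235,1]
    - [-0.106,0.288,-0.025,0.026,-0.198,0.235,1]
    - [-0.106,0.288,-0.025,0.026,-0.198,0.235,1]
    - [-0.106,0.288,-0.025,0.026,-0.198,0.235,1]
    - [-0.106,0.288,-0.025,0.026,-0.198,0.235,1]
    - [-0.106,0.288,-0.025,0.026,-0.198,0.235,1]
    - [-0.106,0.288,-0.025,0.026,-0.198,0.235,1]
    - [-0.106,0.288,-0.025,0.026,-0.198,0.235,1]
    - [-0.106,0.288,-0.025,0.026,-0.198,0.235,1]
    - [-0.106,0.288,-0.025,0.026,-0.198,0.235,1]

```text
time: 5.5
tool_pos: [0.4948, 0.3082, 0.2031]
tool_rot: [0.1, 0.015, 0.995, -0.002]
contact_force: [-0.2, 0.1, -0.6]
gripper_width: -0.003
```

```bash
python3 -c "
from h import *
p=np.array((.5203,.3087,.077)); R=Rt(-.03,.2); z=R.as_matrix()[:,2]
plan(p-z*.128,-.03,.2); plan(p-z*.008,-.03,.2)
c=manip.get_calibration('wrist')
print(uv(c,p))
b=manip.grab_frame('wrist')[:,:,::-1]; cv2.imwrite('pics/wrist3.png',b)
"
```

```text
delta [0.0001 0.0012 0.0006] rot [-0.0007  0.0007 -0.0008]
delta [0.0002 0.0013 0.1206] rot [-0.0007  0.0007 -0.0008]
(np.float64(280.8562675122654), np.float64(209.35416005602417))
```

View pics/wrist3.png

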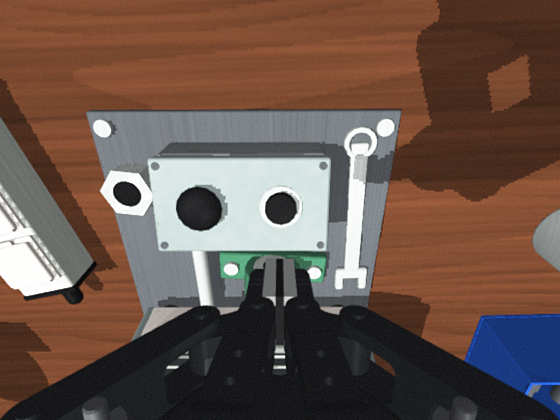

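The start button appears at (280,207), against a predicted (281,209). The nut, wrench and pillow block are well clear of the fingers, so I'll press.

Request:
step_arm:
  deltas:
    - [0,0.001,0.04,0,0,0,1]
    - [0,0.001,0.08,0,0,0,1]
    - [0,0.001,0.11,0,0,0,1]
    - [0,0.001,0.117,0,0,0,1]
    - [0,0.001,0.12,0,0,0,1]
    - [0,0.001,0.122,0,0,0,1]
    - [0,0.001,0.124,0,0,0,1]
    - [0,0.001,0.126,0,0,0,1]
    - [0,0.001,0.128,0,0,0,1]
    - [0,0.001,0.129,0,0,0,1]
    - [0,0.001,0.129,0,0,0,1]

```text
time: 6.65
tool_pos: [0.5206, 0.3098, 0.0828]
tool_rot: [0.1, 0.015, 0.995, -0.002]
contact_force: [-21.0, -8.1, 29.3]
gripper_width: -0.002
```

```bash
python3 -c "
from h import *
s=manip.state();print(s['contact_force'],s['ft_torque'])
b=manip.grab_frame('wrist')[:,:,::-1]; cv2.imwrite('pics/wrist4.png',b)
b=manip.grab_frame('scene')[:,:,::-1]; cv2.imwrite('pics/scene4.png',cv2.resize(b[90:250,220:420],None,fx=4,fy=4)[:600])
print(manip.state()['contact_force'])
"
```

```text
[-20.99975074  -8.09662109  29.25885599] [-1.31274599  2.56955309 -0.21995165]
[-19.41651239  -8.33595824  29.53625376]
```

View pics/wrist4.png

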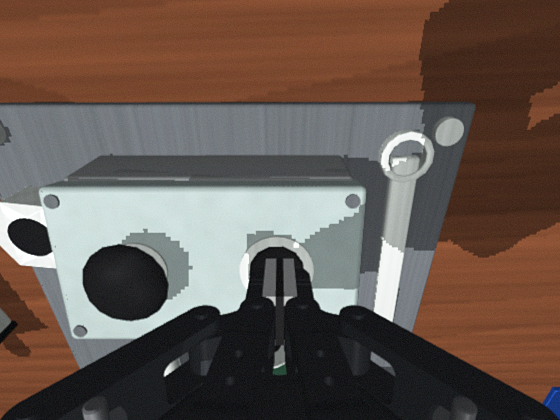

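View pics/scene4.png

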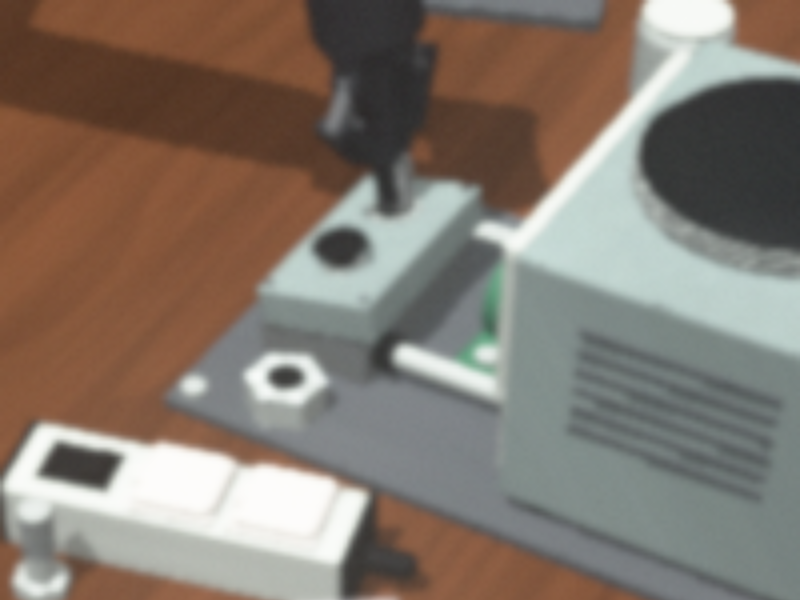

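The wrist view shows the tips on the button, and the stop head standing higher above its shadow. That and the force point to the hard stop. I'll retract and compare.

Request:
step_arm:
  deltas:
    - [0,0,-0.02,0,0,0,1]
    - [0,0,-0.06,0,0,0,1]
    - [0,0,-0.1,0,0,0,1]
    - [0,-0.001,-0.129,0,0,0,1]
    - [0,-0.001,-0.129,0,0,0,1]
    - [0,-0.001,-0.129,0,0,0,1]

```text
time: 7.35
tool_pos: [0.4952, 0.3094, 0.2049]
tool_rot: [0.102, 0.015, 0.995, -0.001]
contact_force: [-0.3, 0.1, -0.7]
gripper_width: -0.002
```

```bash
python3 -c "
from h import *
print(manip.state()['tool_pos'])
b=manip.grab_frame('wrist')[:,:,::-1]; cv2.imwrite('pics/wrist5.png',b)
a=cv2.imread('pics/wrist3.png')
cv2.imwrite('pics/z5.png',cv2.resize(np.vstack([a[140:270,90:400],b[140:270,90:400]]),None,fx=2.2,fy=2.2))
for im in (a,b):
  for q in ((200,208),(280,207)):
    c,st,_=blob(im,*q,60);print(c.round(1),st)
"
```

```text
[0.49519447 0.3093791  0.20488649]
[198.7 208.3] [ 176  187   46   43 1512]
[280.4 207.8] [266 193  30  31 753]
[195.3 208.8] [ 173  187   46   44 1575]
[278.6 205. ] [264 192  30  28 648]
```

View pics/z5.png

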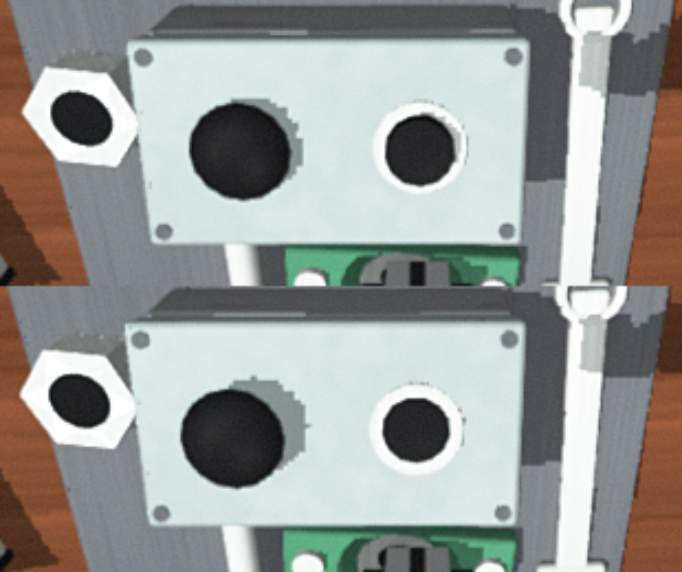

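The buttons now show the extractor running: the start button's shadow has gone (fully in) and the stop head's shadow has grown. The parts haven't moved. The hard stop put the button's top about 3–4 mm higher than I triangulated, so I'll use z = 0.081 for the grinder.

```bash
python3 -c "
from h import *
ct=manip.get_calibration('top')
print(onz(ray(ct,140.8,227.1),.081))
p=onz(ray(ct,401,224.5),.081);print(p)
z=Rt(-.04,.2).as_matrix()[:,2]
plan(p-z*.128,-.04,.2)"
```

```text
[0.51999609 0.30728467 0.081     ]
[ 0.52941523 -0.28914393  0.081     ]
delta [-0.0274 -0.5965  0.0023] rot [0.0017 0.0007 0.0101]
```

Request:
step_arm:
  deltas:
    - [-0.027,-0.597,0.002,0.002,0.001,0.01,1]
    - [-0.027,-0.597,0.002,0.002,0.001,0.01,1]
    - [-0.027,-0.597,0.002,0.002,0.001,0.01,1]
    - [-0.027,-0.597,0.002,0.002,0.001,0.01,1]
    - [-0.027,-0.597,0.002,0.002,0.001,0.01,1]
    - [-0.027,-0.597,0.002,0.002,0.001,0.01,1]
    - [-0.027,-0.597,0.002,0.002,0.001,0.01,1]
    - [-0.027,-0.597,0.002,0.002,0.001,0.01,1]
    - [-0.027,-0.597,0.002,0.002,0.001,0.01,1]
    - [-0.027,-0.597,0.002,0.002,0.001,0.01,1]
    - [-0.027,-0.597,0.002,0.002,0.001,0.01,1]
    - [-0.027,-0.597,0.002,0.002,0.001,0.01,1]
    - [-0.027,-0.597,0.002,0.002,0.001,0.01,1]
    - [-0.027,-0.597,0.002,0.002,0.001,0.01,1]
    - [-0.027,-0.597,0.002,0.002,0.001,0.01,1]
    - [-0.027,-0.597,0.002,0.002,0.001,0.01,1]
    - [-0.027,-0.597,0.002,0.002,0.001,0.01,1]
    - [-0.027,-0.597,0.002,0.002,0.001,0.01,1]

```text
time: 9.2
tool_pos: [0.5039, -0.2877, 0.2068]
tool_rot: [0.1, 0.019, 0.995, -0.002]
contact_force: [0.1, -0.4, 0.3]
gripper_width: 0.002
```

```bash
python3 -c "
from h import *
p=np.array((.5294,-.2891,.081)); R=Rt(-.04,.2); z=R.as_matrix()[:,2]
plan(p-z*.128,-.04,.2); plan(p-z*.008,-.04,.2)
c=manip.get_calibration('wrist')
b=manip.grab_frame('wrist')[:,:,::-1]; cv2.imwrite('pics/wrist6.png',b)
print(uv(c,p),blob(b,280,208,60)[:2]); print(onz(ray(c,*blob(b,280,208,60)[0]),.081))
"
```

```text
delta [-0.     -0.0003  0.0004] rot [-0.0005 -0.0004  0.0014]
delta [-1.000e-04 -3.000e-04  1.204e-01] rot [-0.0005 -0.0004  0.0014]
(np.float64(279.0075875979519), np.float64(209.69897086056062)) (array([276.64802183, 206.50886767]), array([262, 192,  30,  31, 733], dtype=int32))
[ 0.52623149 -0.29100399  0.081     ]
```

View pics/wrist6.png

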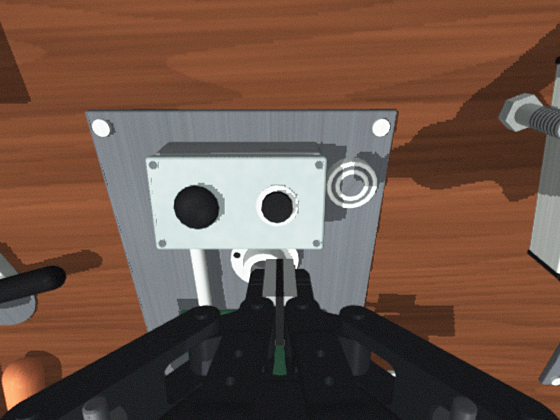

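The grinder's start button is at (277,207), about 2–3 mm from the prediction. I'll split that difference and press.

Request:
step_arm:
  deltas:
    - [0.0015,-0.0015,0.04,0,0,0,1]
    - [0.0015,-0.0015,0.08,0,0,0,1]
    - [0.0015,-0.0015,0.108,0,0,0,1]
    - [0.0015,-0.0015,0.116,0,0,0,1]
    - [0.0015,-0.0015,0.119,0,0,0,1]
    - [0.0015,-0.0015,0.121,0,0,0,1]
    - [0.0015,-0.0015,0.123,0,0,0,1]
    - [0.0015,-0.0015,0.125,0,0,0,1]
    - [0.0015,-0.0015,0.127,0,0,0,1]
    - [0.0015,-0.0015,0.129,0,0,0,1]
    - [0.0015,-0.0015,0.13,0,0,0,1]
    - [0.0015,-0.0015,0.13,0,0,0,1]

```text
time: 10.45
tool_pos: [0.5288, -0.2921, 0.0827]
tool_rot: [0.1, 0.019, 0.995, -0.003]
contact_force: [-8.5, 4.3, 17.6]
gripper_width: -0.005
```

Request:
step_arm:
  deltas:
    - [0,0,0.0015,0,0,0,1]
    - [0,0,0.0015,0,0,0,1]

```text
time: 10.65
tool_pos: [0.5289, -0.2922, 0.0826]
tool_rot: [0.1, 0.019, 0.995, -0.003]
contact_force: [-15.7, 7.5, 26.1]
gripper_width: 0.001
```

Request:
step_arm:
  deltas:
    - [0,0,-0.02,0,0,0,1]
    - [0,0,-0.06,0,0,0,1]
    - [0,0,-0.1,0,0,0,1]
    - [0,0,-0.13,0,0,0,1]
    - [0,0,-0.13,0,0,0,1]
    - [0,0,-0.13,0,0,0,1]

```text
time: 11.25
tool_pos: [0.5025, -0.2903, 0.2055]
tool_rot: [0.1, 0.02, 0.995, -0.003]
contact_force: [0.4, -0.0, -1.4]
gripper_width: -0.004
```

```bash
python3 -c "
from h import *
b=manip.grab_frame('wrist')[:,:,::-1]; cv2.imwrite('pics/wrist7.png',b)
a=cv2.imread('pics/wrist6.png')
cv2.imwrite('pics/z7.png',cv2.resize(np.vstack([a[140:270,90:400],b[140:270,90:400]]),None,fx=2.2,fy=2.2))
t=manip.grab_frame('top')[:,:,::-1]; cv2.imwrite('pics/top7.png',t)
s=manip.grab_frame('scene')[:,:,::-1]; cv2.imwrite('pics/scene7.png',s)
"
```

```text
(no output)
```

View pics/z7.png

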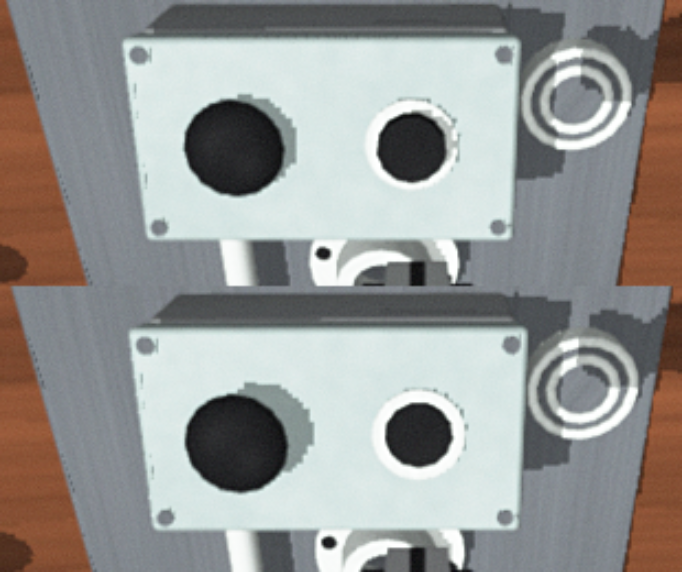

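View pics/top7.png

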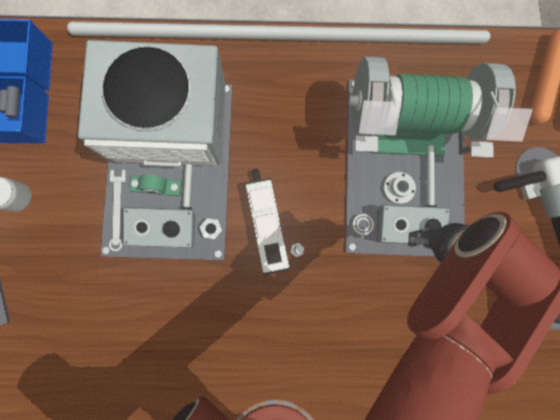

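View pics/scene7.png

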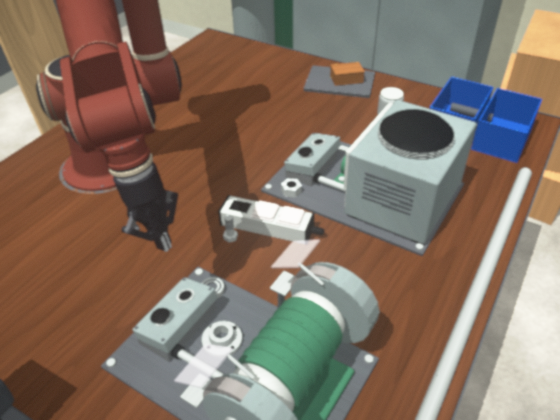

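The grinder's start button is in: its shadow has gone, and the stop head stands further out. All the loose parts are at the same pixels as before, and the arm is clear of everything. Handing in.

```bash
python3 -c "
from plant import manip
print(manip.job_done(), manip.state()['time'])"
```

```text
the job is handed in; nothing more can be done
the job is handed in; nothing more can be done
```

I started the bench in the shop's order with the shut fingertips (mains rocker, then extractor, then grinder) and handed the job in. The last clock reading was 11.25 s, against the 48 s limit. No verdict is reported, so this rests on my own checks.

- **Rocker:** it reached its hard stop at about 14 N with the tip at 50.9 mm, against the 51 mm given. The wrist picture afterwards showed its near end down and level.
- **Extractor and grinder buttons:** both stopped at the same height (TCP about 82.7 mm), with about 37 N on the extractor's and 31 N on the grinder's. Afterwards each start button's shadow had gone and each stop head stood further out, as it should when running.
- **Loose parts:** by eye, they are at the same places in the last top and scene pictures as at the start. The arm was clear, with the TCP about 205 mm above the bench.

**Disagreements:** the two-camera height of the buttons came out about 4–5 mm lower than the press showed, assuming full travel. The wrist view also put the grinder's button 2–3 mm from the top-camera estimate. I aimed about halfway between them. The button forces leaned further towards the robot than the face's slope explains. I put that down to friction and did not look into it.

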